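Push the retaining nut onto the tube mixer's spindle

ROBOT

A 6-joint arm with a two-finger parallel gripper is mounted at the origin on the work surface. World frame = base frame: x ahead of the robot, y to its left, z up, the work surface at z = 0. Lengths are in m, angles in rad, forces in N, time in s.
With the tool pointing down it reaches from about 0.325 to 0.775 m from the base axis. Payload 5.5 kg.
Tool frame: the origin (TCP) lies midway between the tips of the shut fingers; the grasp point (between the pads) lies arm.grip_depth behind it (arm.grip_depth is the distance from the TCP to the grasp point, in m); z points along the fingers, y is the line along which they close (so a half turn about z gives the same grasp; the last joint's range is limited). The gripper opens to 85 mm and grips with 20 to 120 N. Pads are 22 mm wide; open, the fingers measure 114 mm over their backs; the gripper's body (76 mm by 85 mm) begins 54 mm behind the grasp point. The pads swing forward as they close: fully open they stand 13 mm farther back than shut.
Start: joints at [-1.396, 0.091, 1.231, -0, 1.82, -0.057], TCP at [0.138, -0.584, 0.231] pointing down, gripper open.
Joint ranges: [-2.87, 2.87], [-0.86, 2.18], [0.17, 2.46], [-1.51, 4.65], [0.06, 2.69], [-2.65, 2.65]. Speed limits (rad/s): [2.57, 2.57, 3.01, 3.14, 3.14, 3.14].

INTERFACE

Orientations are given as a rotation vector (axis times angle).
In Python, from rig import telemetry, cams, arm gives the robot as it stands.
- The arm moves only by the tool servo_tool, never from a script. Its argument "motion" is a list of rows, each an object of numbers: "x", "y", "z": the shift along the world's x, y, z as a fraction of full scale; "wx", "wy", "wz": the turn, a rotation vector about the world's x, y, z as a fraction of full scale; "fingers": the gripper command: -1 is fully open, 1 is shut, values between are in proportion. In form: [{"x": .., "y": .., "z": .., "wx": .., "wy": .., "wz": .., "fingers": ..}, ...]. A call has 1 to 20 rows; each row shifts and turns the commanded pose from where the row before left it; what a row does not reach is not made up. Full scale, the value 1, is 120 mm for a shift and pi rad for a turn. A row lasts 1/8 s, in which the tool goes at most 62.5 mm and 10.7 degrees, less where a joint would pass 70% of its speed; a pose out of reach is approached as far as the arm can. A call with a number of a shift or a turn outside -1 to 1 is refused whole. A call with a gripper value outside its range is refused whole. The fingers move at their own pace and stop on an object; "newtons" is the grip in N (left out, the last holds). Time passes only in rows, so rows that do not move let the fingers close. It gives the time, the measured TCP pose, the force, the opening and the grip force at its end, in the units of the state.
- telemetry.get_obs(): the state, without advancing time (a new reading comes with each control period).
- cams.camera(name): name is "scene" or "side" or "wrist"; returns a dict with "pixels" (480x640x3 uint8, red, green, blue), "z_map" (480x640 float32, m along the optical axis (not along the pixel's ray), 0 where there is no reading), "intrinsics" (3x3 intrinsics, pixels), "R" (3x3) and "t" (3): a world point X has camera coordinates R X + t. Camera axes: x right, y down, z forward; pixel columns grow to the right and rows downward; lengths in m; the calibration is good to about 2 mm. A picture is of the moment at which its call begins.
- arm.hand_in(): hands the job in; it is judged then, once.
The state is a dict: "time": time; "joint_pos": joint angles; "qvel": joint speeds; "effort": joint torques, N m; "tcp_pos": TCP position; "tcp_rot": TCP orientation; "wrist_force": force on the tool from outside, world axes, zero at the start; "moment": the same for the moment, N m; "opening": finger opening in m; "grip_force": force on a finger pad.
Only numpy, scipy, OpenCV 4.12 (cv2) and the standard library are available. Lean on these libraries where they do the work, as an engineer would, in place of code of your own. Each camera call takes 0.05 s, during which the arm holds its last target. There are 200 camera calls.

TASK

Fit the tube mixer's push nut: take the flanged, toothed push nut from the hardware tray, set it flange down over the mixer's spindle and press it straight down until it clamps the washers and carousel tight, then let go so that its teeth alone keep them clamped. Press by feel and no harder than it takes, because the carousel must not be crushed, keep the gripper off the carousel, and leave everything else where it is.

Things in the scene. Friction and masses are not known exactly. Their poses are not given: they have to be found in the camera images.
- nut: The push nut to fit, bare steel, 70 g: round flange 34 mm across and 5 mm thick at the bottom, above it a round grip 26 mm across; 24 mm high in all; open right through, 12.4 mm bore. Origin at the centre of the flange's underside, z up along the bore. It starts lying flange down on the tray floor.
- spacer: Plain steel spacer ring, not to be used: 26 mm across, 22 mm high, no flange and no teeth. Origin at the centre of its underside. It starts standing in the tray and stays there.
- axle_cap: Larger closed steel cap with a domed top and no hole through, not to be used: flange 42 mm across, 22 mm high. Origin at the centre of its underside. It starts standing in the tray and stays there.
- tray: White hardware tray, fixed, 160 x 180 mm (its x, y), 12 mm high, floor 4 mm thick. Origin at the centre of its underside. The nut, spacer and cap stand in it about 85 to 90 mm apart; which stands where varies.
- mixer: Bench tube mixer, fixed: white drive housing 170 x 150 x 42 mm (its x, y, z) with an upright spindle in the middle. Origin at the centre of the underside, z up.
- spindle_tip (a point): Centre of the top end of the spindle, 144 mm above the bench. The spindle is a plain upright 10 mm steel shaft whose last 12 mm taper to 6 mm at the tip. Pushing the nut's teeth down the taper and shaft takes roughly 4 to 9 N all the way, nearly steady on the plain part.
- carousel: Aluminium tube carousel on the spindle, 148 mm across, 8 mm thick, with five capped vials on a 60 mm radius, their tops 28 mm above the origin. Origin at the centre of the disc's underside, 53 mm above the bench. It rides on a stiff spring washer (7 N per mm, 4 mm travel).
- wash_bottle: White plastic bottle, 60 mm across, 150 mm high, at the far side of the bench; leave it. Origin at the centre of its underside.
- beaker: Glass beaker, 70 mm across, 85 mm high, at the far side of the bench; leave it. Origin at the centre of its underside.
- jar: Amber jar, 48 mm across, 60 mm high, at the far side of the bench; leave it. Origin at the centre of its underside.
- dish: Shallow glass dish, 90 mm across, 16 mm high, at the far side of the bench; leave it. Origin at the centre of its underside.
- nut_teeth (a point): Point on the nut's axis, 14 mm above its underside, level with its four sprung teeth, which lean inward and up and leave 7 mm between them: the nut slides down a shaft under force and resists coming back up. A sideways push on the nut adds drag: press straight, with the sideways force near zero.
- hub_top (a point): Centre of the top of the carousel's black hub (38 mm across, 30 mm above the carousel's origin). A stack of steel shim washers, 26 mm across, stands 6 to 24 mm out of it, height not reported. The nut lands on the stack; from there the push climbs above the teeth's steady drag, 7 N per mm of nut travel. Press about 10 N above the drag: far less will not stay tight, over 16 N crushes the carousel.
Things that resemble listed ones, but are neither listed nor needed, are in the scene too. Several things have the shape of the tray; the one meant has the colours described above. Leave any pink or turquoise look-alike of the nut alone.

How it is judged:
By the outcome, as a careful person would: the job done as asked, in the order asked, and still so for the second after the job is handed in, with the robot touching nothing.
It also fails if it takes over 64 s, if anything falls off the work surface, if the arm or the gripper's body presses on something with over 40 N, if the wrist force passes 120 N, or if a joint passes its speed limit or range.

## Working session

There is one attempt and no reset: what is moved stays moved. The work goes in short steps, Python scripts to look and compute and a tool call to move; the robot and the scene stay as the last step left them, time stands still between calls to the robot, and variables do not carry over. Pictures are saved under pics/ and viewed, at most 10 in all, crops included, and the job is handed in when it is done.

Besides the shell and the picture viewer there is one more tool, called after ">>>" as name([rows], argument=value, ...), one row to a line, values as JSON. servo_tool: Moves the arm, as the interface text tells. Shift numbers are shares of 120 mm and turn numbers shares of pi rad, none past 1 either way. Its arguments: {"type":"object","properties":{"motion":{"type":"array","items":{"type":"object","properties":{"x":{"type":"number"},"y":{"type":"number"},"z":{"type":"number"},"wx":{"type":"number"},"wy":{"type":"number"},"wz":{"type":"number"},"fingers":{"type":"number"}}}},"newtons":{"type":"number"}},"required":["motion"]}

```bash
mkdir -p pics; cat > h.py <<'E'
import numpy as np, cv2
from rig import telemetry, cams, arm
def shot(name, fn):
    c=cams.camera(name); np.savez('pics/'+fn+'.npz',**c)
    cv2.imwrite('pics/'+fn+'.png',c['pixels'][:,:,::-1]); return c
def w(c,u,v,z=None):
    K=c['intrinsics'];R=c['R'];t=c['t']
    r=np.linalg.inv(K)@[u,v,1]
    o=-R.T@t; d=R.T@r
    s=c['z_map'][int(v),int(u)] if z is None else (z-o[2])/d[2]
    return o+s*d
E
python3 - <<'E'
from h import *
print(arm.grip_depth, telemetry.get_obs())
for n in ('scene','side','wrist'): shot(n,n+'0')
E
```

```text
0.0187 {'time': 0.0, 'joint_pos': array([-1.39569501e+00,  9.18767493e-02,  1.23191238e+00, -1.47958313e-05,
        1.81979713e+00, -5.67101971e-02]), 'qvel': array([ 0.00010945,  0.00044866, -0.00122109,  0.00122086, -0.00078325,
       -0.00011917]), 'effort': array([-9.25659078e-04, -4.58724475e+01, -4.18029535e+01, -2.09108771e-05,
        1.16209421e-02, -1.38431933e-06]), 'tcp_pos': array([ 0.13778174, -0.58366924,  0.2301252 ]), 'tcp_rot': array([-3.11853870e+00, -3.63078210e-01,  2.07624526e-04]), 'wrist_force': array([-0.37179061, -0.51655103,  0.55930184]), 'moment': array([ 0.00273088, -0.00504658,  0.01117135]), 'grip_force': 0.0, 'opening': 0.08566390874303494}
```

View pics/scene0.png

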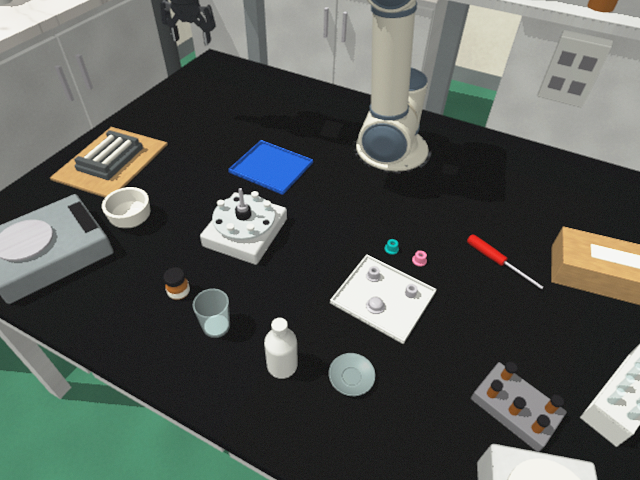

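View pics/side0.png

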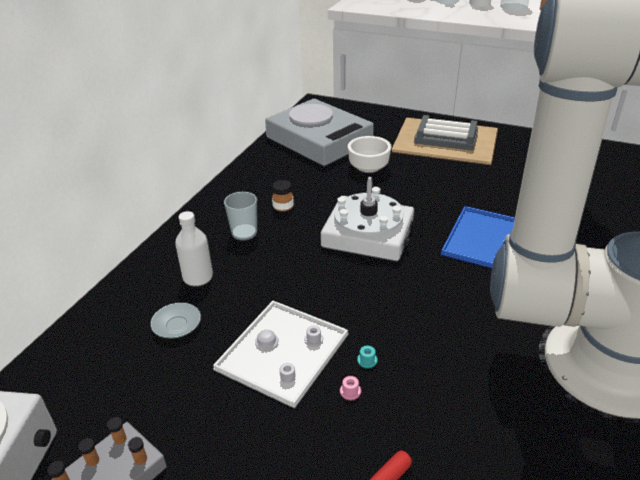

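The scene view shows the white tray around (384,298), with the cap at (375,304) and two nut candidates at (374,272) and (411,291). The mixer spindle tip is near (240,191). In the side view the candidates are at (314,335) and (287,373), and the spindle tip is near (369,179). I'll enlarge both views.

```bash
python3 - <<'E'
from h import *
S=dict(np.load('pics/scene0.npz'));D=dict(np.load('pics/side0.npz'))
def crop(c,x,y,wd,hh): return cv2.resize(c['pixels'][y:y+hh,x:x+wd,::-1],(400,300),interpolation=cv2.INTER_CUBIC)
a=np.hstack([crop(S,350,255,80,60),crop(D,250,315,100,75)])
b=np.hstack([crop(S,200,180,80,60),crop(D,325,170,80,60)])
cv2.imwrite('pics/crops.png',np.vstack([a,b]))
for c,ps in((S,[(374,272),(411,291),(375,304),(240,191)]),(D,[(314,335),(287,373),(266,340),(369,179)])):
    for p in ps: print(p,w(c,*p).round(4),w(c,*p,z=.02 if p[0] not in(240,369) else .144).round(4))
E
```

```text
(374, 272) [0.488  0.1474 0.0262] [0.4831 0.146  0.02  ]
(411, 291) [0.498  0.2392 0.0259] [0.4935 0.2385 0.02  ]
(375, 304) [0.5654 0.1827 0.0234] [0.5631 0.1821 0.02  ]
(240, 191) [ 0.5034 -0.1892  0.1363] [ 0.5102 -0.1838  0.144 ]
(314, 335) [0.4738 0.1543 0.0277] [0.477  0.1476 0.02  ]
(287, 373) [0.481  0.2451 0.0253] [0.4833 0.2412 0.02  ]
(266, 340) [0.5481 0.191  0.0215] [0.5489 0.1898 0.02  ]
(369, 179) [ 0.5001 -0.1893  0.1402] [ 0.4981 -0.1832  0.144 ]
```

View pics/crops.png

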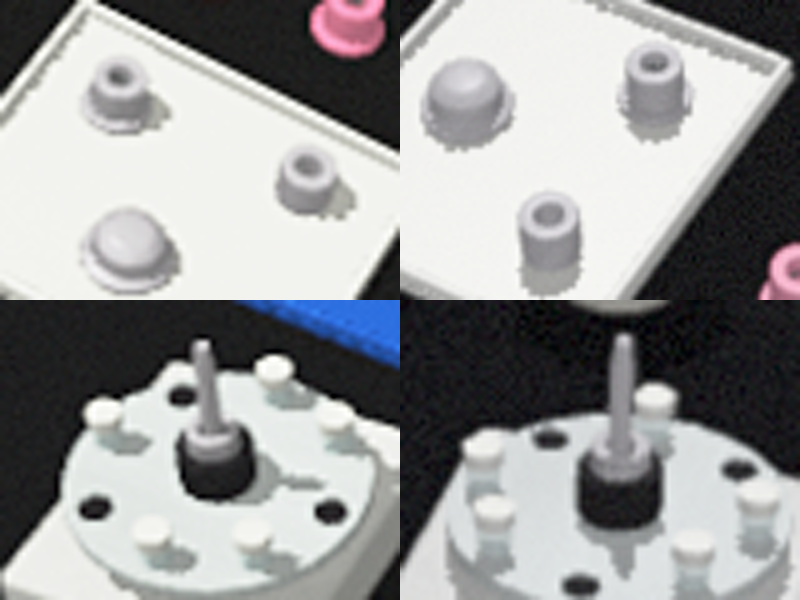

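>>> servo_tool([
  {"x": 0.28,"y": 0.41,"fingers": -1},
  {"x": 0.28,"y": 0.41},
  {"x": 0.28,"y": 0.41},
  {"x": 0.28,"y": 0.41},
  {"x": 0.28,"y": 0.41},
  {"x": 0.28,"y": 0.41},
  {"x": 0.28,"y": 0.41},
  {"x": 0.28,"y": 0.41},
  {},
], newtons=40)

```text
$.motion[0]: bad value
```

```bash
python3 - <<'E'
from h import *
c=shot('wrist','wrist1'); o=telemetry.get_obs(); print(o['tcp_pos'],o['tcp_rot'],-c['R'].T@c['t'],c['R'].round(3),c['intrinsics'])
for p in ([.505,-.185,.144],[.505,-.185,.083]): 
    q=c['intrinsics']@(c['R']@p+c['t']); print(q[:2]/q[2])
E
```

```text
[ 0.13780353 -0.58379025  0.23054291] [-3.11926383e+00 -3.63145447e-01  1.11214066e-04] [ 0.20396352 -0.56871733  0.37400651] [[ 0.23  -0.973 -0.001]
 [-0.938 -0.222  0.268]
 [-0.261 -0.06  -0.963]] [[410.48524012   0.         315.91546236]
 [  0.         410.48524012 235.01245565]
 [  0.           0.           1.        ]]
[ -726.63828641 -1235.94765286]
[-383.18726025 -789.23244373]
```

View pics/wrist1.png

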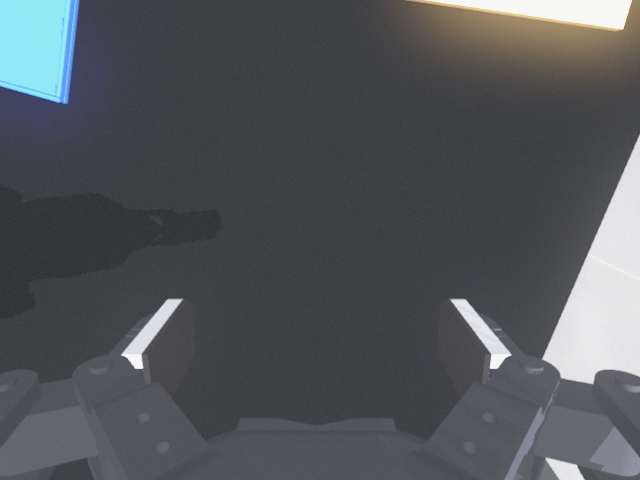

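The move was refused; rows probably need every field. This wrist picture, taken at the start pose, shows only the fingers and bench.

>>> servo_tool([
  {"x": 0.31,"y": 0.41,"z": 0,"wx": 0,"wy": 0,"wz": 0,"fingers": -1},
  {"x": 0.31,"y": 0.41,"z": 0,"wx": 0,"wy": 0,"wz": 0,"fingers": -1},
  {"x": 0.31,"y": 0.41,"z": 0,"wx": 0,"wy": 0,"wz": 0,"fingers": -1},
  {"x": 0.31,"y": 0.41,"z": 0,"wx": 0,"wy": 0,"wz": 0,"fingers": -1},
  {"x": 0.31,"y": 0.41,"z": 0,"wx": 0,"wy": 0,"wz": 0,"fingers": -1},
  {"x": 0.31,"y": 0.41,"z": 0,"wx": 0,"wy": 0,"wz": 0,"fingers": -1},
  {"x": 0.31,"y": 0.41,"z": 0,"wx": 0,"wy": 0,"wz": 0,"fingers": -1},
  {"x": 0.31,"y": 0.41,"z": 0,"wx": 0,"wy": 0,"wz": 0,"fingers": -1},
  {"x": 0,"y": 0,"z": 0,"wx": 0,"wy": 0,"wz": 0,"fingers": -1},
], newtons=40)

```text
time: 1.32
tcp_pos: [0.4372, -0.1868, 0.2309]
tcp_rot: [-3.118, -0.374, -0.0]
wrist_force: [-0.8, -0.7, -0.8]
opening: 0.085
grip_force: 0.0
```

```bash
python3 - <<'E'
from h import *
c=shot('wrist','wrist2'); o=telemetry.get_obs(); print(o['tcp_pos'],o['tcp_rot'])
for p in ([.505,-.185,.144],[.505,-.185,.083],o['tcp_pos']): 
    q=c['intrinsics']@(c['R']@p+c['t']); print(q[:2]/q[2])
E
```

```text
[ 0.43607394 -0.18876978  0.23095473] [-3.11950943e+00 -3.70126465e-01  1.12770756e-03]
[341.60997119 123.59556885]
[336.31371722 123.01146618]
[319.09318903 308.9850188 ]
```

View pics/wrist2.png

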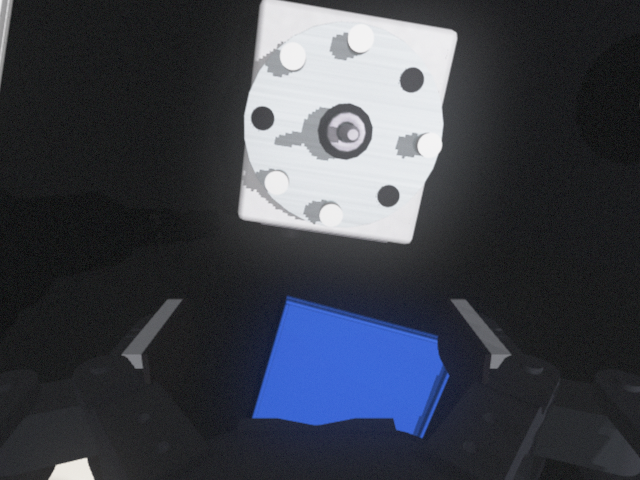

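The spindle tip is at about (352,133), with the washer ring around (345,131) on the black hub.

```bash
python3 - <<'E'
from h import *
c=dict(np.load('pics/wrist2.npz'))
print(w(c,352,133,.144), w(c,352,133))
for u in range(326,368,3): print(u,[ (w(c,u,v)[2]*1000).round(1) for v in (122,126,129,132,135,139)])
# hub ring: dark pixels circle centre
g=cv2.resize(c['pixels'][95:170,295:395,::-1],(800,600),interpolation=cv2.INTER_CUBIC)
cv2.imwrite('pics/tip.png',g)
S=dict(np.load('pics/scene0.npz'));D=dict(np.load('pics/side0.npz'))
print('tip',w(S,240.6,188.6,.144),w(D,369.6,177.2,.144)); print('nut',w(S,374,269.8,.028),w(D,313.75,330.5,.028))
E
```

```text
[ 0.50155109 -0.19175647  0.144     ] [ 0.50156228 -0.19161481  0.14559685]
326 [np.float64(83.1), np.float64(86.5), np.float64(89.8), np.float64(92.3), np.float64(91.7), np.float64(83.7)]
329 [np.float64(93.8), np.float64(95.0), np.float64(95.1), np.float64(94.4), np.float64(94.0), np.float64(93.2)]
332 [np.float64(94.2), np.float64(95.3), np.float64(95.2), np.float64(94.9), np.float64(93.5), np.float64(94.7)]
335 [np.float64(94.8), np.float64(94.1), np.float64(93.5), np.float64(95.2), np.float64(94.3), np.float64(93.7)]
338 [np.float64(95.4), np.float64(90.9), np.float64(91.2), np.float64(93.8), np.float64(89.9), np.float64(93.6)]
341 [np.float64(94.4), np.float64(93.3), np.float64(117.5), np.float64(129.6), np.float64(127.0), np.float64(90.0)]
344 [np.float64(93.5), np.float64(118.8), np.float64(135.6), np.float64(138.8), np.float64(138.9), np.float64(134.7)]
347 [np.float64(91.3), np.float64(135.1), np.float64(139.2), np.float64(145.0), np.float64(144.6), np.float64(141.8)]
350 [np.float64(95.0), np.float64(135.7), np.float64(144.6), np.float64(144.4), np.float64(146.2), np.float64(145.0)]
353 [np.float64(94.9), np.float64(134.2), np.float64(144.5), np.float64(145.6), np.float64(144.6), np.float64(145.1)]
356 [np.float64(95.6), np.float64(94.1), np.float64(138.6), np.float64(144.5), np.float64(145.0), np.float64(137.7)]
359 [np.float64(93.8), np.float64(95.5), np.float64(94.6), np.float64(94.5), np.float64(93.9), np.float64(93.5)]
362 [np.float64(90.5), np.float64(94.2), np.float64(93.6), np.float64(93.9), np.float64(93.7), np.float64(93.4)]
365 [np.float64(83.2), np.float64(81.8), np.float64(83.5), np.float64(85.1), np.float64(83.5), np.float64(82.9)]
tip [ 0.50277754 -0.18715325  0.144     ] [ 0.49930228 -0.19034172  0.144     ]
nut [0.48354774 0.14528538 0.028     ] [0.47838373 0.14497013 0.028     ]
```

View pics/tip.png

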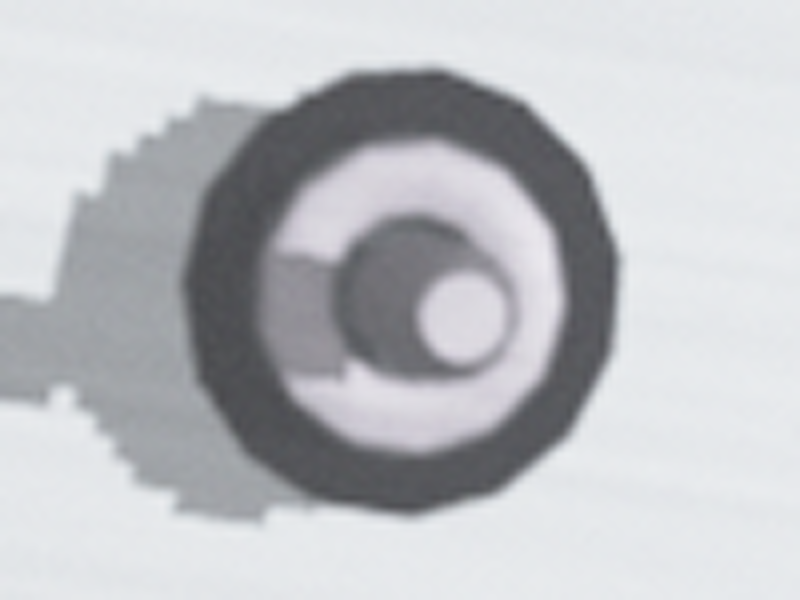

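The tip's centre is at (352.4,133.9) in the full frame. The stack top is at z≈0.093, about 10 mm out of the hub. Next I'll move over the nut.

>>> servo_tool([
  {"x": 0.04,"y": 0.46,"z": 0,"wx": 0,"wy": 0,"wz": 0,"fingers": -1},
  {"x": 0.04,"y": 0.46,"z": 0,"wx": 0,"wy": 0,"wz": 0,"fingers": -1},
  {"x": 0.04,"y": 0.46,"z": -0.16,"wx": 0,"wy": 0,"wz": 0,"fingers": -1},
  {"x": 0.04,"y": 0.46,"z": -0.16,"wx": 0,"wy": 0,"wz": 0,"fingers": -1},
  {"x": 0.04,"y": 0.46,"z": -0.16,"wx": 0,"wy": 0,"wz": 0,"fingers": -1},
  {"x": 0.04,"y": 0.46,"z": -0.16,"wx": 0,"wy": 0,"wz": 0,"fingers": -1},
  {"x": 0,"y": 0,"z": 0,"wx": 0,"wy": 0,"wz": 0,"fingers": -1},
  {"x": 0,"y": 0,"z": 0,"wx": 0,"wy": 0,"wz": 0,"fingers": -1},
], newtons=40)

```text
time: 2.38
tcp_pos: [0.4645, 0.1394, 0.1546]
tcp_rot: [3.12, 0.361, -0.0]
wrist_force: [0.0, -0.2, 0.8]
opening: 0.0854
grip_force: 0.0
```

```bash
python3 - <<'E'
from h import *
c=shot('wrist','wrist3'); o=telemetry.get_obs(); print(o['tcp_pos'],o['tcp_rot'],o['joint_pos'])
for p in ([.481,.145,.028],o['tcp_pos']): 
    q=c['intrinsics']@(c['R']@p+c['t']); print(q[:2]/q[2])
E
```

```text
[0.46470156 0.1391137  0.15502445] [3.12023273e+00 3.59726545e-01 1.08896904e-03] [ 2.21257756e-01 -2.23564891e-01  1.66634108e+00 -7.68034255e-04
  1.69820049e+00  1.56239302e+00]
[312.53124149 199.22661535]
[315.67439114 305.55398991]
```

View pics/wrist3.png

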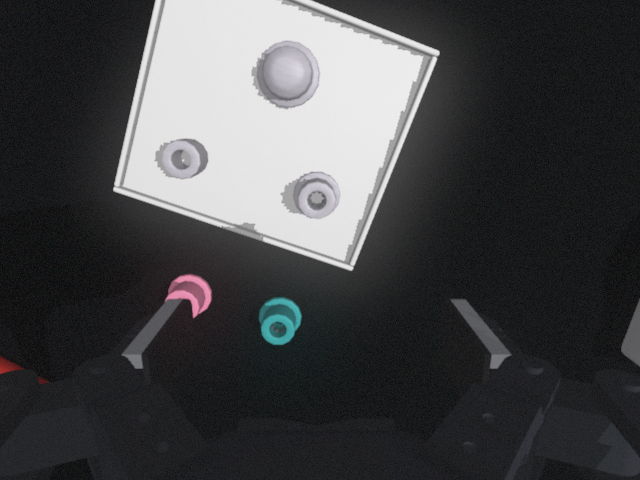

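The nut, flanged with teeth in its bore, is at (317.5,200). The spacer is at (183,159), the cap at (288,73), and the teal look-alike at (278,328) is outside the tray. The tray walls are about 38 mm from the nut, so I'll partly close the fingers before descending.

```bash
python3 - <<'E'
from h import *
c=dict(np.load('pics/wrist3.npz'));o=telemetry.get_obs()
p=w(c,317.5,200,.028); R,_=cv2.Rodrigues(o['tcp_rot'])
d=p-o['tcp_pos']; print(p,d,d/.12,'tool y',R[:,1],'x',R[:,0],'d in tool',R.T@d)
g=c['z_map']; print([(round(w(c,u,v)[2],4)) for u,v in((317,186),(304,200),(331,200),(317,213),(290,73))], [w(c,u,v)[:2].round(3) for u,v in((240,225),(375,210))])
E
```

```text
[0.48124742 0.14165309 0.028     ] [ 0.01654586  0.00253939 -0.12702445] [ 0.13788218  0.02116161 -1.05853709] tool y [ 2.27551955e-01 -9.73765639e-01  7.66898650e-04] x [9.73765638e-01 2.27552435e-01 6.09590345e-04] d in tool [0.0166122  0.00119485 0.12703555]
[np.float64(0.0288), np.float64(0.03), np.float64(0.0292), np.float64(0.028), np.float64(0.0263)] [array([0.446, 0.192]), array([0.481, 0.1  ])]
```

>>> servo_tool([
  {"x": 0.14,"y": 0.03,"z": -0.3,"wx": 0,"wy": 0,"wz": 0,"fingers": 0.06},
  {"x": 0,"y": 0,"z": -0.3,"wx": 0,"wy": 0,"wz": 0,"fingers": 0.06},
  {"x": 0,"y": 0,"z": -0.2,"wx": 0,"wy": 0,"wz": 0,"fingers": 0.06},
  {"x": 0,"y": 0,"z": -0.1,"wx": 0,"wy": 0,"wz": 0,"fingers": 0.06},
  {"x": 0,"y": 0,"z": -0.1,"wx": 0,"wy": 0,"wz": 0,"fingers": 0.06},
  {"x": 0,"y": 0,"z": -0.1,"wx": 0,"wy": 0,"wz": 0,"fingers": 0.06},
  {"x": 0,"y": 0,"z": 0,"wx": 0,"wy": 0,"wz": 0,"fingers": 0.06},
  {"x": 0,"y": 0,"z": 0,"wx": 0,"wy": 0,"wz": 0,"fingers": 0.06},
], newtons=40)

```text
time: 3.42
tcp_pos: [0.4814, 0.1446, 0.0231]
tcp_rot: [-3.12, -0.364, -0.001]
wrist_force: [0.2, 0.6, 0.1]
opening: 0.0403
grip_force: 0.0
```

>>> servo_tool([
  {"x": 0,"y": 0,"z": -0.1,"wx": 0,"wy": 0,"wz": 0,"fingers": 0.06},
  {"x": 0,"y": 0,"z": 0,"wx": 0,"wy": 0,"wz": 0,"fingers": 0.06},
  {"x": 0,"y": 0,"z": 0,"wx": 0,"wy": 0,"wz": 0,"fingers": 1},
  {"x": 0,"y": 0,"z": 0,"wx": 0,"wy": 0,"wz": 0,"fingers": 1},
  {"x": 0,"y": 0,"z": 0,"wx": 0,"wy": 0,"wz": 0,"fingers": 1},
  {"x": 0,"y": 0,"z": 0,"wx": 0,"wy": 0,"wz": 0,"fingers": 1},
], newtons=50)

```text
time: 4.18
tcp_pos: [0.4811, 0.1444, 0.0105]
tcp_rot: [-3.12, -0.363, -0.0]
wrist_force: [1.5, 0.4, -0.7]
opening: 0.0243
grip_force: 49.0
```

>>> servo_tool([
  {"x": 0,"y": 0,"z": 0.2,"wx": 0,"wy": 0,"wz": 0,"fingers": 1},
  {"x": 0,"y": 0,"z": 0.45,"wx": 0,"wy": 0,"wz": 0,"fingers": 1},
  {"x": 0,"y": 0,"z": 0.45,"wx": 0,"wy": 0,"wz": 0,"fingers": 1},
  {"x": 0,"y": -0.2,"z": 0.4,"wx": 0,"wy": 0,"wz": 0,"fingers": 1},
  {"x": 0.03,"y": -0.45,"z": 0,"wx": 0,"wy": 0,"wz": 0,"fingers": 1},
  {"x": 0.03,"y": -0.45,"z": 0,"wx": 0,"wy": 0,"wz": 0,"fingers": 1},
  {"x": 0.03,"y": -0.45,"z": 0,"wx": 0,"wy": 0,"wz": 0,"fingers": 1},
  {"x": 0.03,"y": -0.45,"z": 0,"wx": 0,"wy": 0,"wz": 0,"fingers": 1},
  {"x": 0.03,"y": -0.45,"z": 0,"wx": 0,"wy": 0,"wz": 0,"fingers": 1},
  {"x": 0.02,"y": -0.34,"z": 0,"wx": 0,"wy": 0,"wz": 0,"fingers": 1},
  {"x": 0,"y": 0,"z": 0,"wx": 0,"wy": 0,"wz": 0,"fingers": 1},
  {"x": 0,"y": 0,"z": 0,"wx": 0,"wy": 0,"wz": 0,"fingers": 1},
], newtons=50)

```text
time: 5.68
tcp_pos: [0.5014, -0.19, 0.1903]
tcp_rot: [-3.12, -0.363, 0.0]
wrist_force: [0.9, -0.2, -0.8]
opening: 0.0245
grip_force: 49.3
```

```bash
python3 - <<'E'
from h import *
o=telemetry.get_obs(); print(o['tcp_pos'],o['tcp_rot'],o['opening'])
c=shot('wrist','wrist4'); a=shot('scene','scene4'); b=shot('side','side4')
t=o['tcp_pos']
def pr(c,p):
    q=c['intrinsics']@(c['R']@p+c['t']); return (q[:2]/q[2]).round(1)
for k in(c,a,b): print(pr(k,t),pr(k,[.501,-.19,.144]))
def crop(c,u,v,s,W,H):
    x=int(u-W/2/s);y=int(v-H/2/s); print('crop',x,y,s)
    return cv2.resize(c['pixels'][max(y,0):y+int(H/s),x:x+int(W/s),::-1],(W,H),interpolation=cv2.INTER_CUBIC)
A=crop(c,318,300,4,800,300); s=np.hstack([crop(a,*(pr(a,t)+[0,8]),8,400,300),crop(b,*(pr(b,t)+[0,8]),8,400,300)])
cv2.imwrite('pics/al4.png',np.vstack([A,s]))
E
```

```text
[ 0.50138451 -0.18996562  0.19029991] [-3.11982228e+00 -3.62861397e-01  3.44657567e-04] 0.024454904884058985
[314.8 305.3] [315.  265.1]
[237.9 171.9] [240.  187.7]
[369.2 157.1] [368.8 177.1]
crop 218 262 4
crop 212 161 8
crop 344 146 8
```

View pics/al4.png

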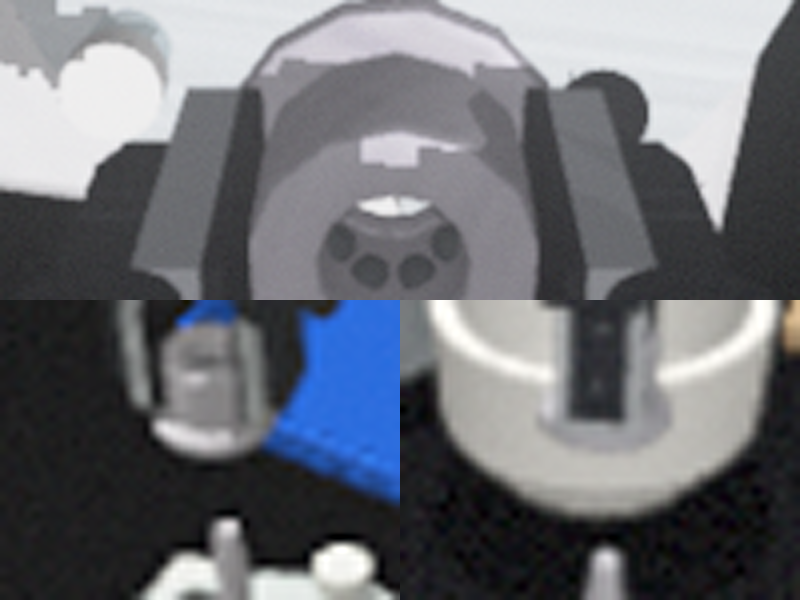

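The wrist crop shows the nut upright in the pads with its bore centre at about (316.5,330). The lower crops show the flange centre and the spindle tip:

| View | Flange centre column | Tip column |
|---|---|---|
| scene | 238.5 | 240.6 |
| side | 369.8 | 370.0 |

I'll triangulate the offset from these.

```bash
python3 - <<'E'
from h import *
from scipy.optimize import least_squares
A=dict(np.load('pics/scene4.npz'));B=dict(np.load('pics/side4.npz'));t=np.array([.50138,-.18997,.1903])
def pr(c,p):
    q=c['intrinsics']@(c['R']@p+c['t']); return q[:2]/q[2]
def sol(ua,ub,z): return least_squares(lambda s:[pr(A,[*s,z])[0]-ua,pr(B,[*s,z])[0]-ub],[.5,-.19]).x
n=sol(238.56,369.8,t[2]-.004); k=sol(240.6,370.0,.144); print('nut',n,'tip',k,'move',k-n)
# pixel jac
print((sol(239.06,369.8,t[2]-.004)-n)*1e3,(sol(238.56,370.3,t[2]-.004)-n)*1e3)
# automatic: bore hole in wrist view and column profiles
c=dict(np.load('pics/wrist4.npz')); 
b=w(c,316.5,330,t[2]+.0175); print('bore wrist',b-t)
for nm,c,r in(('scene',A,(186,188,189,190,192)),('side',B,(175,176,178,180,182))):
    x0=232 if nm=='scene' else 362
    for v in r: print(nm,v,c['pixels'][v,x0:x0+16].mean(1).astype(int))
cw=dict(np.load('pics/wrist4.npz'));cv2.imwrite('pics/bore.png',cv2.resize(cw['pixels'][270:370,250:385,::-1],(800,592),interpolation=cv2.INTER_CUBIC))
E
```

```text
nut [ 0.49982148 -0.18966917] tip [ 0.49834862 -0.19009354] move [-0.00147286 -0.00042438]
[-0.37897044  1.05882569] [-0.85435556 -0.57067586]
bore wrist [-0.00072351 -0.00081026  0.0175    ]
scene 186 [28 30 33 28 25 28 33 30 26 22 28 32 28 29 26 31]
scene 188 [ 30  29  29  30  28  27  65 153 202 160  16  26  30  26  27  32]
scene 189 [ 29  31  30  30  26  24  96 177 210 167  41  26  28  32  28  28]
scene 190 [ 32  27  27  27  23  20 100 155 165 129  51  24  32  32  31  32]
scene 192 [ 22  69 135 160 141  89 100 153 143 131 102  40  26  28  28  29]
side 175 [21 22 15 13 17 10  5 18  0  6 21 19 12 22 16 24]
side 176 [17 19 16 17 29 18 47 89 76 31 15 22 12 21  3 14]
side 178 [ 17  20  17  19  10  57 160 200 199 118  37  16  22  12  29  27]
side 180 [ 13  22  21   2  23  81 148 163 164 107  41  19  18  18  17  18]
side 182 [ 20  19  26  14  42 124 153 163 163 124  60  28  24  21  15  21]
```

View pics/bore.png

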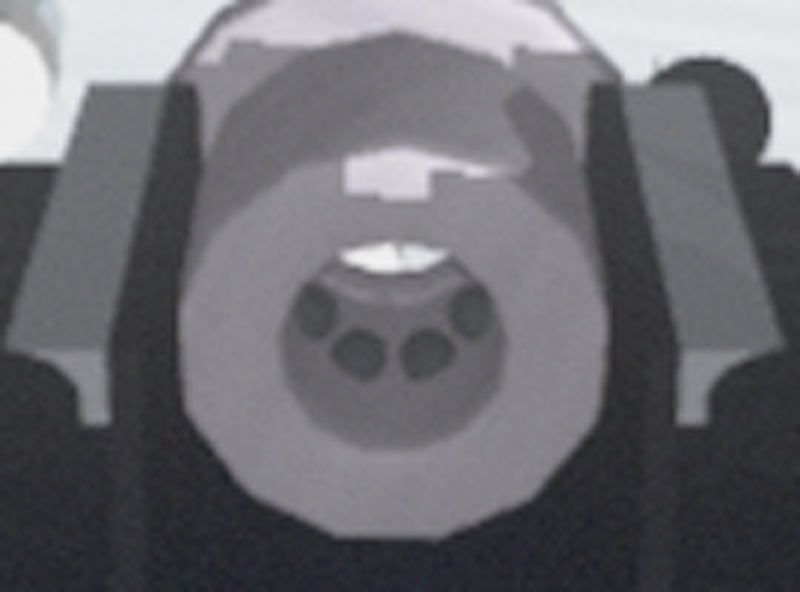

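The bore centre refines to (316.1,327.8). Both estimates say to move about (-0.7,-1.1) mm. I'll shift by that, then lower until the flange is round the tip but the teeth aren't touching yet.

>>> servo_tool([
  {"x": -0.006,"y": -0.009,"z": 0,"wx": 0,"wy": 0,"wz": 0,"fingers": 1},
  {"x": 0,"y": 0,"z": -0.15,"wx": 0,"wy": 0,"wz": 0,"fingers": 1},
  {"x": 0,"y": 0,"z": -0.12,"wx": 0,"wy": 0,"wz": 0,"fingers": 1},
  {"x": 0,"y": 0,"z": -0.04,"wx": 0,"wy": 0,"wz": 0,"fingers": 1},
  {"x": 0,"y": 0,"z": -0.03,"wx": 0,"wy": 0,"wz": 0,"fingers": 1},
  {"x": 0,"y": 0,"z": -0.03,"wx": 0,"wy": 0,"wz": 0,"fingers": 1},
  {"x": 0,"y": 0,"z": -0.03,"wx": 0,"wy": 0,"wz": 0,"fingers": 1},
  {"x": 0,"y": 0,"z": 0,"wx": 0,"wy": 0,"wz": 0,"fingers": 1},
  {"x": 0,"y": 0,"z": 0,"wx": 0,"wy": 0,"wz": 0,"fingers": 1},
], newtons=80)

```text
time: 6.95
tcp_pos: [0.5008, -0.1915, 0.1427]
tcp_rot: [3.12, 0.363, 0.0]
wrist_force: [-0.3, -0.2, -0.4]
opening: 0.0231
grip_force: 78.5
```

>>> servo_tool([
  {"x": 0,"y": 0,"z": -0.025,"wx": 0,"wy": 0,"wz": 0,"fingers": 1},
  {"x": 0,"y": 0,"z": -0.025,"wx": 0,"wy": 0,"wz": 0,"fingers": 1},
  {"x": 0,"y": 0,"z": -0.025,"wx": 0,"wy": 0,"wz": 0,"fingers": 1},
  {"x": 0,"y": 0,"z": -0.025,"wx": 0,"wy": 0,"wz": 0,"fingers": 1},
], newtons=80)

```text
time: 7.45
tcp_pos: [0.5009, -0.1914, 0.1303]
tcp_rot: [3.12, 0.363, 0.001]
wrist_force: [0.9, -0.2, 0.6]
opening: 0.023
grip_force: 78.5
```

>>> servo_tool([
  {"x": 0,"y": 0,"z": -0.02,"wx": 0,"wy": 0,"wz": 0,"fingers": 1},
  {"x": 0,"y": 0,"z": -0.02,"wx": 0,"wy": 0,"wz": 0,"fingers": 1},
], newtons=80)

```text
time: 7.7
tcp_pos: [0.5011, -0.1915, 0.1265]
tcp_rot: [3.12, 0.363, 0.002]
wrist_force: [0.4, 0.7, 6.2]
opening: 0.0231
grip_force: 79.0
```

>>> servo_tool([
  {"x": 0,"y": 0,"z": -0.02,"wx": 0,"wy": 0,"wz": 0,"fingers": 1},
  {"x": 0,"y": 0,"z": -0.02,"wx": 0,"wy": 0,"wz": 0,"fingers": 1},
  {"x": 0,"y": 0,"z": -0.02,"wx": 0,"wy": 0,"wz": 0,"fingers": 1},
], newtons=80)

```text
time: 8.07
tcp_pos: [0.5012, -0.1915, 0.1198]
tcp_rot: [3.12, 0.363, 0.003]
wrist_force: [0.0, 0.7, 5.8]
opening: 0.0234
grip_force: 79.1
```

>>> servo_tool([
  {"x": 0,"y": 0,"z": -0.02,"wx": 0,"wy": 0,"wz": 0,"fingers": 1},
  {"x": 0,"y": 0,"z": -0.02,"wx": 0,"wy": 0,"wz": 0,"fingers": 1},
], newtons=80)

```text
time: 8.32
tcp_pos: [0.5012, -0.1915, 0.115]
tcp_rot: [3.12, 0.363, 0.003]
wrist_force: [-1.0, 0.8, 6.6]
opening: 0.0233
grip_force: 79.1
```

>>> servo_tool([
  {"x": 0,"y": 0,"z": -0.02,"wx": 0,"wy": 0,"wz": 0,"fingers": 1},
  {"x": 0,"y": 0,"z": -0.02,"wx": 0,"wy": 0,"wz": 0,"fingers": 1},
], newtons=80)

```text
time: 8.57
tcp_pos: [0.5012, -0.1915, 0.1103]
tcp_rot: [3.12, 0.363, 0.003]
wrist_force: [-0.5, 2.1, 7.0]
opening: 0.0232
grip_force: 79.1
```

>>> servo_tool([
  {"x": 0,"y": 0.003,"z": -0.015,"wx": 0,"wy": 0,"wz": 0,"fingers": 1},
  {"x": 0,"y": 0,"z": -0.015,"wx": 0,"wy": 0,"wz": 0,"fingers": 1},
], newtons=80)

```text
time: 8.82
tcp_pos: [0.5012, -0.1914, 0.1067]
tcp_rot: [3.119, 0.363, 0.003]
wrist_force: [-1.1, -0.7, 6.1]
opening: 0.0235
grip_force: 79.2
```

>>> servo_tool([
  {"x": 0,"y": 0,"z": -0.01,"wx": 0,"wy": 0,"wz": 0,"fingers": 1},
  {"x": 0,"y": 0,"z": -0.01,"wx": 0,"wy": 0,"wz": 0,"fingers": 1},
], newtons=80)

```text
time: 9.07
tcp_pos: [0.5013, -0.1914, 0.1043]
tcp_rot: [3.119, 0.363, 0.003]
wrist_force: [-0.3, 0.6, 5.4]
opening: 0.023
grip_force: 79.2
```

>>> servo_tool([
  {"x": 0,"y": 0,"z": -0.01,"wx": 0,"wy": 0,"wz": 0,"fingers": 1},
], newtons=80)

```text
time: 9.2
tcp_pos: [0.5013, -0.1914, 0.1032]
tcp_rot: [3.119, 0.363, 0.003]
wrist_force: [-0.0, -0.5, 7.0]
opening: 0.0232
grip_force: 79.2
```

>>> servo_tool([
  {"x": 0,"y": 0,"z": -0.008,"wx": 0,"wy": 0,"wz": 0,"fingers": 1},
], newtons=80)

```text
time: 9.32
tcp_pos: [0.5013, -0.1914, 0.1022]
tcp_rot: [3.119, 0.363, 0.003]
wrist_force: [-1.0, 0.3, 6.1]
opening: 0.0228
grip_force: 79.2
```

>>> servo_tool([
  {"x": 0,"y": 0,"z": -0.006,"wx": 0,"wy": 0,"wz": 0,"fingers": 1},
], newtons=80)

```text
time: 9.45
tcp_pos: [0.5013, -0.1914, 0.1015]
tcp_rot: [3.119, 0.363, 0.003]
wrist_force: [-0.8, 0.7, 6.8]
opening: 0.0231
grip_force: 79.2
```

>>> servo_tool([
  {"x": 0,"y": 0,"z": -0.005,"wx": 0,"wy": 0,"wz": 0,"fingers": 1},
], newtons=80)

```text
time: 9.57
tcp_pos: [0.5013, -0.1914, 0.1009]
tcp_rot: [3.119, 0.363, 0.003]
wrist_force: [-0.2, 1.3, 6.4]
opening: 0.0231
grip_force: 79.2
```

Drag is steady at about 6.4 N, so the target is about 16.4 N in total. I'll keep going in small steps.

>>> servo_tool([
  {"x": 0,"y": 0,"z": -0.004,"wx": 0,"wy": 0,"wz": 0,"fingers": 1},
], newtons=80)

```text
time: 9.7
tcp_pos: [0.5012, -0.1914, 0.1004]
tcp_rot: [3.119, 0.363, 0.003]
wrist_force: [-0.2, -0.2, 6.2]
opening: 0.0233
grip_force: 79.2
```

>>> servo_tool([
  {"x": 0,"y": 0,"z": -0.004,"wx": 0,"wy": 0,"wz": 0,"fingers": 1},
], newtons=80)

```text
time: 9.82
tcp_pos: [0.5013, -0.1914, 0.1]
tcp_rot: [3.119, 0.363, 0.003]
wrist_force: [-0.6, -0.1, 6.9]
opening: 0.0234
grip_force: 79.2
```

>>> servo_tool([
  {"x": 0,"y": 0,"z": -0.004,"wx": 0,"wy": 0,"wz": 0,"fingers": 1},
], newtons=80)

```text
time: 9.95
tcp_pos: [0.5013, -0.1914, 0.0997]
tcp_rot: [3.119, 0.363, 0.003]
wrist_force: [-0.6, 0.7, 8.9]
opening: 0.0231
grip_force: 79.4
```

>>> servo_tool([
  {"x": 0,"y": 0,"z": -0.003,"wx": 0,"wy": 0,"wz": 0,"fingers": 1},
], newtons=80)

```text
time: 10.07
tcp_pos: [0.5013, -0.1914, 0.0996]
tcp_rot: [3.119, 0.363, 0.003]
wrist_force: [-1.8, 1.6, 9.8]
opening: 0.0231
grip_force: 79.5
```

>>> servo_tool([
  {"x": 0,"y": 0,"z": -0.003,"wx": 0,"wy": 0,"wz": 0,"fingers": 1},
], newtons=80)

```text
time: 10.2
tcp_pos: [0.5013, -0.1914, 0.0994]
tcp_rot: [3.119, 0.363, 0.004]
wrist_force: [-1.4, 1.7, 10.3]
opening: 0.0229
grip_force: 79.6
```

>>> servo_tool([
  {"x": -0.002,"y": 0.002,"z": -0.003,"wx": 0,"wy": 0,"wz": 0,"fingers": 1},
], newtons=80)

```text
time: 10.32
tcp_pos: [0.5013, -0.1914, 0.0994]
tcp_rot: [3.118, 0.363, 0.005]
wrist_force: [-1.7, 0.8, 10.6]
opening: 0.0236
grip_force: 79.6
```

>>> servo_tool([
  {"x": 0,"y": 0,"z": -0.003,"wx": 0,"wy": 0,"wz": 0,"fingers": 1},
], newtons=80)

```text
time: 10.45
tcp_pos: [0.5013, -0.1914, 0.0993]
tcp_rot: [3.118, 0.363, 0.005]
wrist_force: [-2.3, 0.4, 11.3]
opening: 0.0232
grip_force: 79.7
```

>>> servo_tool([
  {"x": -0.004,"y": 0,"z": -0.004,"wx": 0,"wy": 0,"wz": 0,"fingers": 1},
], newtons=80)

```text
time: 10.58
tcp_pos: [0.5013, -0.1914, 0.0991]
tcp_rot: [3.118, 0.363, 0.007]
wrist_force: [-0.4, 0.6, 13.3]
opening: 0.0234
grip_force: 79.8
```

>>> servo_tool([
  {"x": 0,"y": 0,"z": -0.004,"wx": 0,"wy": 0,"wz": 0,"fingers": 1},
], newtons=80)

```text
time: 10.7
tcp_pos: [0.5013, -0.1914, 0.0989]
tcp_rot: [3.118, 0.363, 0.007]
wrist_force: [-1.0, 2.2, 14.2]
opening: 0.023
grip_force: 80.0
```

```bash
python3 - <<'E'
from h import *
f=[]
for i in range(6):
    cams.camera('wrist'); o=telemetry.get_obs(); f.append(o['wrist_force'])
print(np.mean(f,0),np.std(f,0),o['tcp_pos'])
E
```

```text
[-1.08475393  0.99163847 12.7011405 ] [0.37691838 0.70344874 0.46236609] [ 0.50128288 -0.19141093  0.09890855]
```

>>> servo_tool([
  {"x": 0,"y": 0.002,"z": -0.005,"wx": 0,"wy": 0,"wz": 0,"fingers": 1},
], newtons=80)

```text
time: 11.12
tcp_pos: [0.5014, -0.1914, 0.0987]
tcp_rot: [3.117, 0.363, 0.007]
wrist_force: [-3.1, 0.6, 15.2]
opening: 0.0229
grip_force: 80.1
```

>>> servo_tool([
  {"x": 0,"y": 0,"z": -0.004,"wx": 0,"wy": 0,"wz": 0,"fingers": 1},
], newtons=80)

```text
time: 11.25
tcp_pos: [0.5013, -0.1914, 0.0985]
tcp_rot: [3.117, 0.363, 0.008]
wrist_force: [-3.4, 1.8, 17.2]
opening: 0.0231
grip_force: 80.2
```

The push is now about 10.8 N above drag, and 1.5 mm of spring travel agrees with that. Before opening I'll unload the arm, so the gripper doesn't spring down when it lets go.

>>> servo_tool([
  {"x": 0,"y": 0,"z": 0.01,"wx": 0,"wy": 0,"wz": 0,"fingers": 1},
  {"x": 0,"y": 0,"z": 0.01,"wx": 0,"wy": 0,"wz": 0,"fingers": 1},
], newtons=80)

```text
time: 11.5
tcp_pos: [0.5012, -0.1914, 0.0989]
tcp_rot: [3.118, 0.363, 0.006]
wrist_force: [3.8, -1.1, 2.5]
opening: 0.0229
grip_force: 78.9
```

>>> servo_tool([
  {"x": 0,"y": 0,"z": -0.01,"wx": 0,"wy": 0,"wz": 0,"fingers": 1},
], newtons=80)

```text
time: 11.62
tcp_pos: [0.5013, -0.1914, 0.0985]
tcp_rot: [3.118, 0.363, 0.007]
wrist_force: [-1.2, -0.4, 15.7]
opening: 0.0231
grip_force: 80.0
```

>>> servo_tool([
  {"x": 0,"y": 0,"z": -0.006,"wx": 0,"wy": 0,"wz": 0,"fingers": 1},
], newtons=80)

```text
time: 11.75
tcp_pos: [0.5013, -0.1914, 0.0985]
tcp_rot: [3.117, 0.363, 0.007]
wrist_force: [-1.2, 0.4, 17.4]
opening: 0.0233
grip_force: 80.2
```

>>> servo_tool([
  {"x": 0,"y": 0,"z": -0.004,"wx": 0,"wy": 0,"wz": 0,"fingers": 1},
], newtons=80)

```text
time: 11.88
tcp_pos: [0.5014, -0.1914, 0.0984]
tcp_rot: [3.117, 0.363, 0.008]
wrist_force: [-2.5, 1.5, 17.3]
opening: 0.0233
grip_force: 80.3
```

The force climbs steeply and elastically back to 17.3 N at the same height, so the teeth held and the clamp is about 10.9 N. Now I'll unload, open and rise.

>>> servo_tool([
  {"x": 0,"y": 0,"z": 0.01,"wx": 0,"wy": 0,"wz": 0,"fingers": 1},
  {"x": 0,"y": 0,"z": 0.01,"wx": 0,"wy": 0,"wz": 0,"fingers": 1},
  {"x": 0,"y": 0,"z": 0,"wx": 0,"wy": 0,"wz": 0,"fingers": 0.1},
  {"x": 0,"y": 0,"z": 0,"wx": 0,"wy": 0,"wz": 0,"fingers": 0.0},
  {"x": 0,"y": 0,"z": 0,"wx": 0,"wy": 0,"wz": 0,"fingers": 0.0},
  {"x": 0,"y": 0,"z": 0,"wx": 0,"wy": 0,"wz": 0,"fingers": 0.0},
], newtons=80)

```text
time: 12.62
tcp_pos: [0.4997, -0.1905, 0.0964]
tcp_rot: [-3.12, -0.363, 0.001]
wrist_force: [0.9, -0.1, -0.5]
opening: 0.0431
grip_force: 0.0
```

>>> servo_tool([
  {"x": 0,"y": 0,"z": 0.1,"wx": 0,"wy": 0,"wz": 0,"fingers": 0},
  {"x": 0,"y": 0,"z": 0.25,"wx": 0,"wy": 0,"wz": 0,"fingers": 0},
  {"x": 0,"y": 0,"z": 0.4,"wx": 0,"wy": 0,"wz": 0,"fingers": 0},
  {"x": 0,"y": 0,"z": 0.4,"wx": 0,"wy": 0,"wz": 0,"fingers": 0},
  {"x": -0.4,"y": 0,"z": 0,"wx": 0,"wy": 0,"wz": 0,"fingers": 0},
  {"x": 0,"y": 0,"z": 0,"wx": 0,"wy": 0,"wz": 0,"fingers": 0},
  {"x": 0,"y": 0,"z": 0,"wx": 0,"wy": 0,"wz": 0,"fingers": 0},
])

```text
time: 13.5
tcp_pos: [0.4523, -0.1906, 0.2354]
tcp_rot: [3.12, 0.363, 0.002]
wrist_force: [0.4, 0.7, -0.9]
opening: 0.0426
grip_force: 0.0
```

```bash
python3 - <<'E'
from h import *
c=shot('wrist','wrist6'); b=shot('side','side6'); o=telemetry.get_obs(); print(o['tcp_pos'],o['wrist_force'])
def pr(c,p):
    q=c['intrinsics']@(c['R']@p+c['t']); return q[:2]/q[2]
u,v=pr(c,[.5,-.19,.1]).astype(int); print(u,v)
A=cv2.resize(c['pixels'][max(v-75,0):max(v-75,0)+150,u-100:u+100,::-1],(400,300),interpolation=cv2.INTER_CUBIC)
B=cv2.resize(b['pixels'][165:240,320:420,::-1],(400,300),interpolation=cv2.INTER_CUBIC)
cv2.imwrite('pics/end.png',np.hstack([A,B]))
m=[[ (w(c,u+i,v+j)[2]*1000).round(0) for i in range(-30,31,5)] for j in range(-20,25,5)]
print(np.array(m).astype(int))
E
```

```text
[ 0.45247863 -0.1905534   0.23479257] [ 0.31502945 -0.21202232 -0.36089782]
330 153
[[ 62  61  61  83  99  98  98  99  98 100  82  62  61]
 [ 60  62  82  99  98 118 117 118 117 118  99  82  60]
 [ 61  62  96  98 117 119 118 117 118 117 117  99  60]
 [ 61  62  98 101 117 118 109 122  90 117 118  98  60]
 [ 61  60 100 117 117 110 137 142 140 119 117  99  61]
 [ 62  60  98 117 118 110 141 145 145 117 117  99  61]
 [ 61  60  84 100 117 117 136 145 144 118 118  98  61]
 [ 61  61  62  99 118 118 117 118 118 117  98  62  60]
 [ 60  61  61  61  98 116 118 118 118  97  61  60  61]]
```

View pics/end.png

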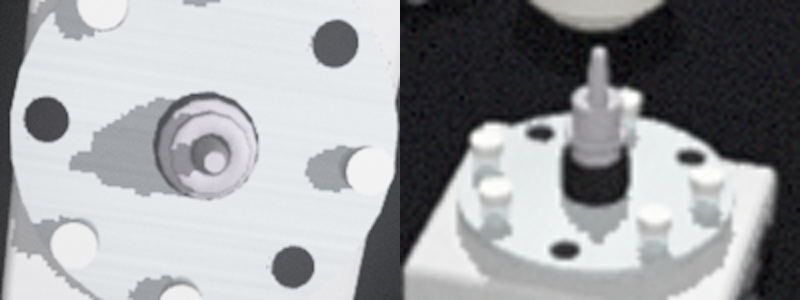

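The nut sits flange down and level on the stack, at about (208,150) in the left crop, and the gripper is well clear. As a last check I'll compare disc height with the tip, before and after.

```bash
python3 - <<'E'
from h import *
for n,(r0,r1) in(('wrist2',0) and ('wrist2',(.025,.05)),('wrist6',(.025,.05))):
    c=dict(np.load(f'pics/{n}.npz')); K,R,t=c['intrinsics'],c['R'],c['t']
    v,u=np.mgrid[0:480,0:640]; z=c['z_map']
    P=(np.stack([(u-K[0,2])*z/K[0,0],(v-K[1,2])*z/K[1,1],z],-1)-t)@R
    r=np.hypot(P[...,0]-.501,P[...,1]+.191)
    d=(r>r0)&(r<r1)&(abs(P[...,2]-.06)<.006); k=(r<.006)&(P[...,2]>.1425)
    print(n,np.median(P[d][:,2]),np.median(P[k][:,2]), np.median(P[(r>r0)&(r<r1)][:,2]))
E
```

```text
wrist2 0.061568791836710414 0.14483029350542947 0.06254085988373155
wrist6 0.06074720407576048 0.14506919655590111 0.3103597535077751
```

```bash
python3 -c "
from rig import arm; print(arm.hand_in())"
```

```text
the job is handed in; nothing more can be done
None
```

The push nut is on the spindle, flange down, pressed about 10 to 11 N above its drag; the teeth held through an unload and re-press, the gripper is clear, and I handed the job in at about 14 s (a rough depth check put the clamp nearer 7 to 8 N).

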